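Clamp a test bar on the infrared sampling accessory

TASK

Lay the white dumbbell-shaped test bar flat on the deck of the sampling clamp and push it along the guide, under the raised pressure foot, fully home against the back stop. Then turn the black knob clockwise, your hand sinking with it as it screws down and not leaning on the thin dial beneath it, until the foot presses the bar with about 20 N, and stop there: more than 40 N would crack the crystal. Leave the beaker, the dish and the vials standing where they are.

Things in the scene. Friction and masses are not known exactly. Their poses are not given: they have to be found in the camera images.
- clamp: sampling clamp, fixed: white base 182 x 104 mm, flat deck 35 mm above the bench from x = -105 (front) to +33 mm, column behind it, bridge over it (32 mm wide, 80 to 98 mm high, front end x = -16 mm, boss on top to 104 mm). Origin: on the screw axis at bench level; x points along the guide from the open front to the back stop, z up. A bar fully home has its middle at x = -65 mm, y = 0
- stop_foot (a point): middle of the back stop's face (9 mm high, facing the front), at deck level, 20 mm behind the screw axis. From it two guides 6 mm high run 44 mm to the front, 24 mm apart inside, straight, along the clamp's x; then they flare open to 38 mm over the next 18 mm
- spindle: upright travelling screw with knob on top and pressure foot (steel disc, diameter 14 mm) below. Origin: on the axis at the knob's underside (starts 127 to 133 mm above the bench, can sink to 111), z up. Only the foot can touch the bar. It is on a stiff spring (12 N per mm); its reach below the knob differs by up to 7 mm between set-ups: it meets the bar at 118 to 125 mm knob height
- knob_mid (a point): axis of the black knob at mid-height: a knurled thumbwheel, diameter 36 mm, upright rim 6 mm tall (3 mm either side of this point), flat top, the dial right under it. Free all round and above. Clockwise from above screws it down 4.5 mm per rad. It drives dial and screw through a torsion spring of 1 N m per rad
- bar: white plastic test bar like a flat dumbbell, 170 mm long, 8 mm thick, about 35 g: ends 20 mm wide, waist 12 mm wide over 35 mm either side of the middle. Lies flat on the bench. Origin: middle of its underside; x along it, z up. Either end may go in. Held at the middle when home, the hand is 65 mm from the knob's axis; held 10 to 25 mm nearer the front it has more room
- beaker: glass beaker 71 mm wide, 88 mm high, standing left of the clamp; origin at the centre of its bottom, z up; to be left alone
- vial_0: small screw-cap vial 15 mm wide, 31 mm high, the nearest to the robot of four that stand together; origin at the centre of its bottom, z up; to be left alone
- vial_2: the rightmost of the four vials, alike in size and origin; to be left alone
- dish: closed petri dish 97 mm wide, 16 mm high, on the right; origin at the centre of its underside; to be left alone
- forceps: fine steel forceps 130 x 15 x 8 mm lying beside the bar, on either side of it; origin under its middle; not needed
- vial_1: another of the four vials, alike in size and origin; to be left alone
- vial_3: another of the four vials, alike in size and origin; to be left alone
- dial: thin graduated disc, diameter 48, 2 mm thick, right under the knob's rim; turns and sinks with the screw; not to be leaned on. Origin at its middle, level with the knob's underside, z up. The screw turns with 0.16 N m drag either way and stays where it is left; pressing the bar adds 0.0045 N m per newton (0.09 at 20 N) to the tightening torque; a hand pushing down on the knob takes as much off
Things that resemble listed ones, but are neither listed nor needed, are in the scene too. Leave any turquoise look-alike of the bar alone.

How it is judged:
On the way:
1. the bar lies flat in the guide, home against the back stop, the foot still clear of it (x of bar in the frame of clamp between -0.069 and -0.061 m and y of bar in the frame of clamp between -0.008 and 0.008 m and z of bar in the frame of clamp between 0.032 and 0.038 m and angle between bar's own z axis and vertical below 0.06 rad and angle between the x axis of bar and the x axis of clamp, either way round below 0.1 rad and contact force between spindle and bar below 1 N), for 0.2 s.
At the end, for the whole second after the job is handed in: The bar lies flat in the guide within 4 mm of the back stop, within 8 mm of the guide's middle and 0.1 rad of its direction, at rest, and the foot presses it with 13 to 27 N with the hand off the knob (x of bar in the frame of clamp between -0.069 and -0.061 m and y of bar in the frame of clamp between -0.008 and 0.008 m and z of bar in the frame of clamp between 0.032 and 0.038 m and angle between bar's own z axis and vertical below 0.06 rad and angle between the x axis of bar and the x axis of clamp, either way round below 0.1 rad and contact force between spindle and bar between 13 and 27 N and linear speed of bar below 0.01 m/s); the robot touches nothing.
It fails at once if the foot presses the bar with more than 40 N (contact force between spindle and bar above 40 N).
It fails at once if the fingers lean on the dial under the knob with more than 20 N (contact force between the fingers and dial above 20 N).
It fails at once if the beaker, the dish or a vial is shifted by more than 20 mm (distance of any of beaker, dish, vial_0, vial_1, vial_2, vial_3 from where it was at the start of the episode above 0.02 m).
It also fails if it takes over 72 s, if anything falls off the work surface, if the arm or the gripper's body presses on something with over 40 N, if the wrist force passes 120 N, or if a joint passes its speed limit or range.

ROBOT

A 7-joint arm with a two-finger parallel gripper is mounted at the origin on a cart in front of the work surface, level with it; the furniture and walls round the work are solid. World frame = base frame: x ahead of the robot, y to its left, z up, the work surface at z = 0. Lengths are in m, angles in rad, forces in N, time in s.
With the tool pointing down it reaches from about 0.35 to 0.9 m from the base axis. Payload 8.1 kg.
Tool frame: the origin (TCP) lies between the finger pads; the fingertips stand ahead of it and the grasp point (between the pads) is the TCP (arm.nose_length is the z of the fingertips in the tool frame, in m); z points along the fingers, y is the line along which they close (so a half turn about z gives the same grasp; the last joint's range is limited). The gripper opens to 92 mm and grips with 3 to 60 N. Pads are 19 mm wide; open, the fingers measure 130 mm over their backs; the gripper's body (75 mm by 190 mm) begins 47 mm behind the grasp point.
Start: joints at [1.115, 0.434, 0.025, 1.573, -0.012, 1.134, -0.075], TCP at [0.216, -0.587, 0.223] pointing down, gripper open.
Joint ranges: [-2.62, 2.62], [-0.44, 2.09], [-1.27, 1.32], [0.08, 2.57], [-1.32, 4.46], [0.12, 2], [-2.74, 2.74]. Speed limits (rad/s): [2.22, 2.22, 3.01, 3.01, 3.14, 3.14, 3.14].

INTERFACE

Orientations are given as a rotation vector (axis times angle).
In Python, from cell import sensors, optics, arm gives the robot as it stands.
- The arm moves only by the tool arm_command, never from a script. Its argument "deltas" is one flat list of numbers, 7 for each row, row after row: the turn, a rotation vector about the world's x, y, z as a fraction of full scale, then the shift along the world's x, y, z as a fraction of full scale, then the finger opening in mm, from 0 to 91.8. In form: [wx, wy, wz, dx, dy, dz, fingers, wx, wy, wz, dx, dy, dz, fingers, ...]. A call has 1 to 20 rows; each row is the pose to reach, as a shift and turn from the pose commanded when the call began; what a row does not reach only later rows make up. Full scale, the value 1, is 1 m for a shift and 90 degrees for a turn. A row lasts 1/10 s, in which the tool goes at most 50 mm and 8.59 degrees, less where a joint would pass 70% of its speed; a pose out of reach is approached as far as the arm can. A call with a number of a shift or a turn outside -1 to 1 is refused whole. A call with a gripper value outside its range is refused whole. The fingers move at their own pace and stop on an object; "force" is the grip in N (left out, the last holds). Time passes only in rows, so rows that repeat a pose let the fingers close. It gives the time, the measured TCP pose, the force, the opening and the grip force at its end, in the units of the state.
- sensors.observe(): the state, without advancing time (a new reading comes with each control period).
- optics.get_image(name): name is "side" or "top"; returns the picture (384x512x3 uint8, blue, green, red); there is no depth.
- optics.calibration(name): a dict with "camera_matrix" (3x3 intrinsics, pixels), "rvec" (rotation vector, rad) and "tvec" (3), from world to camera coordinates, as OpenCV has them. Camera axes: x right, y down, z forward; pixel columns grow to the right and rows downward; lengths in m; the calibration is good to about 2 mm. A picture is of the moment at which its call begins. calibration takes no time and is no camera call.
- arm.sign_off(): hands the job in; it is judged then, once.
The state is a dict: "clock": time; "joints": joint angles; "dq": joint speeds; "joint_efforts": joint torques, N m; "position": TCP position; "ee_rot": TCP orientation; "force": force on the tool from outside, world axes, zero at the start; "ft_torque": the same for the moment, N m; "width": opening from 0.0 (shut) to 1.0 (fully open); "gripper_force": force on a finger pad.
Only numpy, scipy, OpenCV 4.12 (cv2) and the standard library are available. Lean on these libraries where they do the work, as an engineer would, in place of code of your own. Each camera call takes 0.05 s, during which the arm holds its last target. There are 200 camera calls.

## Working session

There is one attempt and no reset: what is moved stays moved. The work goes in short steps, Python scripts to look and compute and a tool call to move; the robot and the scene stay as the last step left them, time stands still between calls to the robot, and variables do not carry over. Pictures are saved under pics/ and viewed, at most 10 in all, crops included, and the job is handed in when it is done.

Besides the shell and the picture viewer there is one more tool, called in YAML: its name, and indented under it one key for each argument. arm_command: Moves the arm, as the interface text tells. Its arguments: {"type":"object","properties":{"deltas":{"type":"array","items":{"type":"number"}},"force":{"type":"number"}},"required":["deltas"]}

```bash
mkdir -p pics; ls
python3 - <<'E'
from cell import sensors, optics, arm
import cv2
s=sensors.observe()
print({k:s[k] for k in('clock','position','ee_rot','width','force')},arm.nose_length)
for n in('top','side'):
    im=optics.get_image(n);cv2.imwrite(f'pics/{n}0.png',im)
    c=optics.calibration(n);print(n,c)
E
```

```text
pics
{'clock': 0.0, 'position': array([ 0.21572425, -0.58603432,  0.22254251]), 'ee_rot': array([-3.09135151e+00, -5.50915005e-01,  6.47973435e-04]), 'width': 1.0005976131974943, 'force': array([ 0.43562089, -0.12422472,  0.13451603])} 0.019
top {'camera_matrix': array([[485.06296342,   0.        , 252.17500209],
       [  0.        , 485.06296342, 195.48259762],
       [  0.        ,   0.        ,   1.        ]]), 'rvec': array([ 1.5115537 , -2.18049687,  0.74982401]), 'tvec': array([0.17947977, 0.46769927, 1.71766394])}
side {'camera_matrix': array([[423.70699942,   0.        , 260.89797596],
       [  0.        , 423.70699942, 190.31949453],
       [  0.        ,   0.        ,   1.        ]]), 'rvec': array([1.95327813, 0.00731267, 0.02096705]), 'tvec': array([-0.55707825,  0.08995051,  1.58984645])}
```

View pics/top0.png

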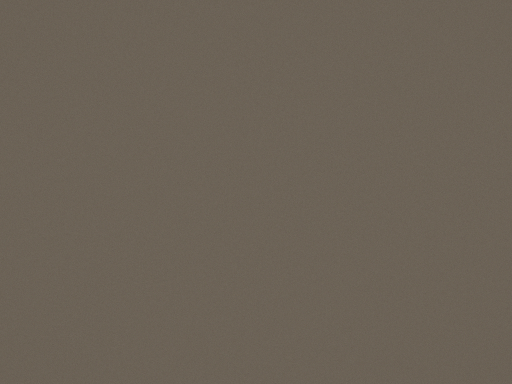

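View pics/side0.png

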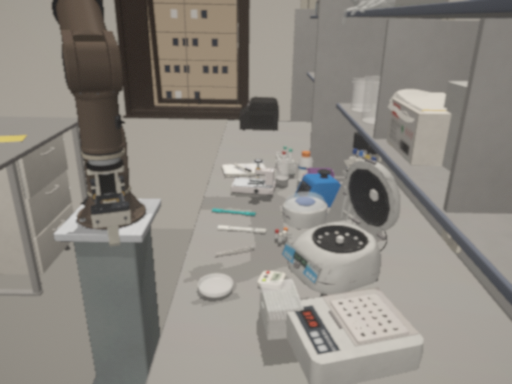

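The side view shows the clamp near (255,180), a turquoise bar near (233,212), a white bar near (242,229), forceps near (235,250) and the dish near (215,285). The top view is blank, so I'll retake it.

```bash
cat > h.py <<'E'
import numpy as np,cv2
from cell import sensors, optics, arm
def ray(n,uv,z):
    c=optics.calibration(n);R=cv2.Rodrigues(c['rvec'])[0];C=-R.T@c['tvec']
    p=cv2.undistortPoints(np.array([[uv]],float),c['camera_matrix'],None)[0,0]
    d=R.T@np.array([p[0],p[1],1]);return C+d*(z-C[2])/d[2]
def proj(n,P):
    c=optics.calibration(n);return cv2.projectPoints(np.array(P,float).reshape(-1,1,3),c['rvec'],c['tvec'],c['camera_matrix'],None)[0][:,0]
E
python3 - <<'E'
from h import *
for n in('top','side'):
    c=optics.calibration(n);R=cv2.Rodrigues(c['rvec'])[0];print(n,-R.T@c['tvec'],R[2])
im=optics.get_image('top');print(im.std(),im.mean((0,1)))
cv2.imwrite('pics/top1.png',im)
im=optics.get_image('side')
cv2.imwrite('pics/side1.png',cv2.resize(im[140:300,190:340],None,fx=3.75*1,fy=3.75,interpolation=cv2.INTER_CUBIC))
for uv in[(233,212),(242,229),(235,250),(215,285),(255,185)]: print(uv,ray('side',uv,0.008))
E
```

```text
top [-0.59756499  0.39680782  1.63914143] [ 0.58395984 -0.20882696 -0.784463  ]
side [ 0.53770838 -1.44398638  0.68688577] [ 0.01126706  0.92768935 -0.37318296]
8.844879012049741 [ 86.69816081  98.7082723  107.95067342]
(233, 212) [0.4511407  0.01873561 0.008     ]
(242, 229) [ 0.49042174 -0.12103552  0.008     ]
(235, 250) [ 0.47355346 -0.26704161  0.008     ]
(215, 285) [ 0.42853204 -0.45929249  0.008     ]
(255, 185) [0.53237931 0.30570453 0.008     ]
```

View pics/side1.png

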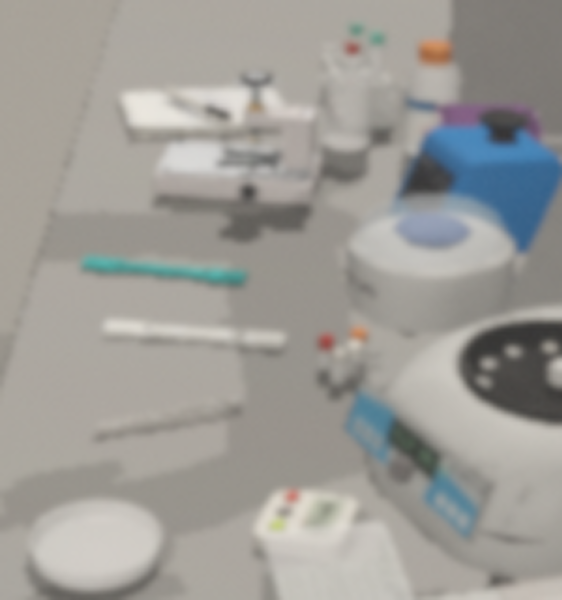

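The crop shows the clamp with its column on the right, so its front faces the robot, with the knob at crop (257,85). The white bar runs from (105,328) to (285,340); the turquoise one is the look-alike. I'll check the new top view.

View pics/top1.png

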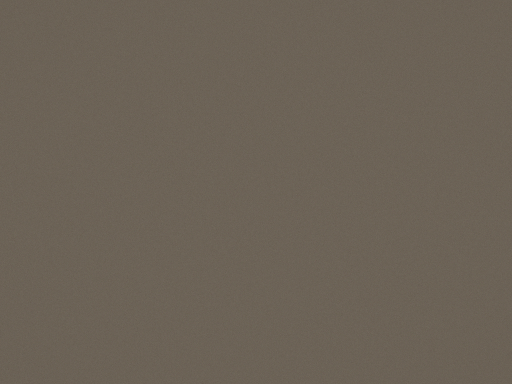

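The top view is still a uniform grey-brown. I'll check whether it holds any signal, and take stacked side images for measuring.

Run:
```python
from h import *
a=np.mean([optics.get_image('top').astype(float) for _ in range(2)],0)
b=cv2.GaussianBlur(a,(0,0),4);print('top chan std',a.std((0,1)),b.std((0,1)))
s=np.mean([optics.get_image('side').astype(float) for _ in range(6)],0).astype(np.float32)
np.save('s.npy',s)
im=np.clip(s,0,255).astype(np.uint8)
hsv=cv2.cvtColor(im,cv2.COLOR_BGR2HSV)
# white bar
x0,y0=205,220
c=hsv[y0:240,x0:275]
g=s.mean(2)
bg=cv2.medianBlur(im.mean(2).astype(np.uint8)[y0:240,x0:275],5)
np.set_printoptions(linewidth=250)
print(g[222:238,212:272:2].astype(int))
cv2.imwrite('pics/clamp.png',cv2.resize(im[150:205,222:292],None,fx=11,fy=10.5,interpolation=cv2.INTER_CUBIC))
```

```text
top chan std [1.18817137 1.14846176 1.13168834] [0.34747096 0.38765735 0.42298278]
[[166 166 166 167 167 167 167 167 167 167 167 166 166 166 166 166 166 166 166 163 149 147 147 146 147 147 146 146 147 147]
 [166 166 167 168 169 168 168 167 167 167 167 166 167 166 166 166 166 166 166 162 149 146 147 146 146 146 146 147 147 146]
 [166 166 167 175 178 177 174 172 171 169 167 167 167 167 166 166 166 166 163 158 148 147 146 146 146 146 146 147 147 146]
 [166 167 168 188 196 195 192 189 182 176 172 172 170 170 169 168 167 167 160 153 148 147 147 147 147 146 146 146 146 146]
 [166 166 170 199 211 211 210 208 196 189 187 186 184 182 178 174 173 171 166 159 153 149 150 149 149 148 147 147 146 146]
 [166 166 171 197 208 209 210 213 202 198 200 201 201 200 194 191 188 186 184 178 166 158 162 160 158 155 153 148 146 146]
 [166 166 169 182 190 191 194 201 196 193 194 199 202 203 201 201 201 201 201 197 180 169 180 179 177 174 170 154 146 146]
 [166 166 165 165 166 167 171 177 174 169 171 178 182 187 188 190 193 198 201 201 185 175 193 193 192 191 187 160 147 146]
 [166 166 164 156 153 154 156 157
[... 251 characters left out ...]
158 158 159 159 160 158 159 160 155 148 153 150 137 146 149 146 149 150 142 146 146]
 [166 166 166 166 166 166 166 166 165 165 165 165 165 165 165 165 165 162 159 159 154 133 133 135 127 125 130 139 146 146]
 [166 166 166 166 166 166 166 166 166 166 166 167 166 166 166 166 166 166 165 165 161 143 139 139 129 123 128 142 146 146]
 [166 166 166 166 166 166 166 166 166 166 166 166 166 166 166 166 166 166 166 166 164 151 145 145 141 138 139 145 146 146]
 [166 166 166 166 166 166 166 166 166 166 166 166 166 166 166 167 166 166 166 166 165 154 147 146 146 145 145 146 146 146]
 [166 166 166 166 166 166 166 166 166 166 166 166 166 166 166 166 166 166 166 166 166 156 147 146 146 146 146 146 146 146]]
```

View pics/clamp.png

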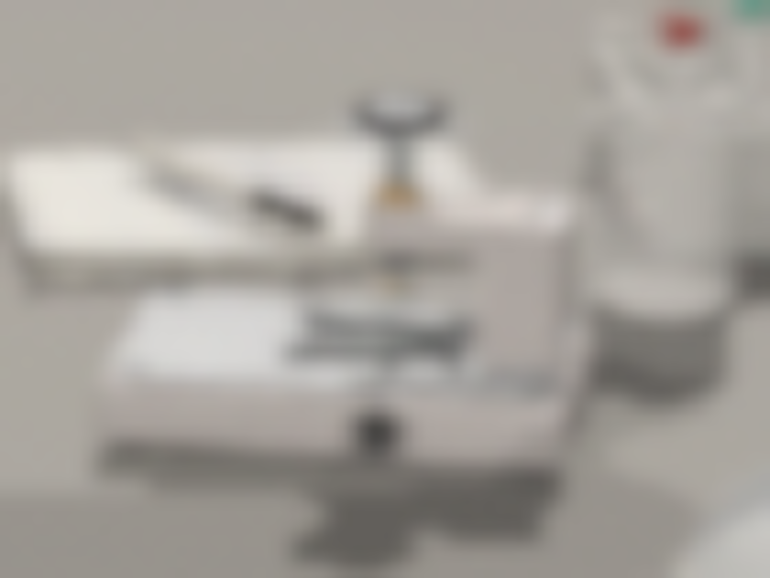

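The clamp crop shows the knob at pixel (258.4,160.5), the base's near bottom edge from (231.1,193.8) to (272.5,194.3), and the guides around (257,182). Next: rays.

Run:
```python
from h import *
s=np.load('s.npy');g=s.mean(2)
np.set_printoptions(precision=4,suppress=True,linewidth=200)
def edges(c,r0,r1):
    p=cv2.resize(g[r0:r1,c:c+1],None,fx=1,fy=10,interpolation=cv2.INTER_LINEAR)[:,0]
    base=np.median(p[:15]);pk=p.argmax();h=(base+p[pk])/2
    u=pk-np.argmax(p[:pk][::-1]<h);l=pk+np.argmax(p[pk:]<h)
    return r0+(u+.5)/10-.5,r0+(l+.5)/10-.5
for c in(221,223,225,258,260,262):
    u,l=edges(c,218,240)
    a,b=ray('side',(c,u),.008),ray('side',(c,l),.0);print('bar',c,u,l,a,b,(a+b)[:2]/2)
for r in(226,227,228): print('L',r,g[r,213:222].astype(int))
for r in(228,229,230,231): print('R',r,g[r,258:272].astype(int))
print('base',ray('side',(231.1,193.8),0),ray('side',(272.5,194.3),0))
for z in(.124,.133,.139):print('knob',z,ray('side',(258.4,160.5),z))
print('guides',ray('side',(222+385/11,150+335/10.5),.038),'decknearL',ray('side',(222+100/11,150+378/10.5),.035),'deckfarL',ray('side',(222+150/11,150+290/10.5),.035))
print('kn');print(g[155:170,250:268].astype(int))
print('deck');print(g[176:198,228:282:2].astype(int))
```

```text
bar 221 224.65 228.15 [ 0.4145 -0.0896  0.008 ] [ 0.4154 -0.1012  0.    ] [ 0.4149 -0.0954]
bar 223 224.75 228.25 [ 0.4217 -0.0901  0.008 ] [ 0.4225 -0.1017  0.    ] [ 0.4221 -0.0959]
bar 225 224.95 228.45 [ 0.4289 -0.0915  0.008 ] [ 0.4296 -0.103   0.    ] [ 0.4293 -0.0973]
bar 258 227.55 231.15 [ 0.5463 -0.1082  0.008 ] [ 0.5464 -0.1202  0.    ] [ 0.5464 -0.1142]
bar 260 227.65 231.15 [ 0.5533 -0.1087  0.008 ] [ 0.5535 -0.1199  0.    ] [ 0.5534 -0.1143]
bar 262 227.75 231.25 [ 0.5604 -0.1093  0.008 ] [ 0.5605 -0.1205  0.    ] [ 0.5604 -0.1149]
L 226 [167 166 167 170 183 199 209 211 211]
L 227 [166 166 167 171 183 197 206 208 209]
L 228 [166 166 167 169 174 182 188 190 190]
R 228 [179 177 177 176 174 173 170 163 154 148 146 146 146 146]
R 229 [193 192 192 192 191 191 187 176 160 150 147 146 146 146]
R 230 [190 189 190 190 191 191 188 176 159 149 146 146 146 146]
R 231 [171 171 171 172 173 176 173 163 150 146 146 146 146 146]
base [0.4318 0.2189 0.    ] [0.6076 0.2202 0.    ]
knob 0.124 [0.5456 0.2994 0.124 ]
knob 0.133 [0.5455 0.2716 0.133 ]
knob 0.139 [0.5454 0.253  0.139 ]
guides 
[... 2964 characters left out ...]
 167 164 157 146 134 147 155 161]
 [166 154 125 119 125 126 130 135 141 145 147 149 144 109  84 127 157 162 163 162 158 150 143 139 149 160 165]
 [166 148 117 112 115 112 113 117 121 124 126 127 124 107  97 125 145 149 151 150 143 139 137 143 150 162 166]
 [166 147 123 120 117 114 114 114 115 116 116 115 111 107 105 115 121 125 126 126 118 116 123 143 149 159 164]
 [165 151 138 134 122 119 119 119 120 119 119 115 111 110 111 111 108 108 109 106  99  94 110 142 147 152 159]
 [160 155 150 147 132 129 129 129 129 129 127 116 110 109 109 107 101 100 100  97  93  91 109 142 147 148 151]
 [152 151 151 149 142 141 141 141 141 141 138 121 104 100 100 100  96  96  95  95  94  96 117 143 146 147 147]]
```

Run:
```python
from h import *
np.set_printoptions(precision=4,suppress=True,linewidth=200)
P=np.array([ray('side',p,0)[:2] for p in[(234,191.25),(240,191.6),(250,192.4),(262,193.4),(266,193.5)]]);print(P,np.polyfit(P[:,0],P[:,1],1))
F=np.array([ray('side',p,.035)[:2] for p in[(236,177.7),(240,177.3),(246,177.4)]]);print(F)
for r in(178,180,182,184,187,190): # left deck edge
    g=np.load('s.npy').mean(2)[r,226:244]; print(r,g.astype(int))
print('ends',ray('side',(217.35,226.4),.004),ray('side',(265.5,229.5),.004))
for y in(.255,.265,.275,.285):
  for z in (.13,.136):print(y,z,proj('side',[.544,y,z])[0])
```

```text
[[0.4425 0.2481]
 [0.4685 0.2451]
 [0.5116 0.2377]
 [0.563  0.2285]
 [0.58   0.2281]] [-0.1557  0.3174]
[[0.4476 0.3221]
 [0.4651 0.3281]
 [0.4918 0.328 ]]
178 [157 159 159 159 159 159 159 161 170 182 189 188 188 194 198 199 199 198]
180 [167 167 167 167 167 167 169 178 194 207 212 212 212 212 213 213 213 213]
182 [167 167 167 167 167 171 182 197 207 212 214 215 215 215 215 215 215 214]
184 [167 167 167 167 170 178 190 196 198 204 209 211 211 213 213 213 212 212]
187 [166 166 166 165 166 168 172 171 169 168 169 170 171 172 173 174 175 176]
190 [166 166 166 164 160 158 158 158 159 159 160 160 160 161 161 162 162 162]
ends [ 0.402  -0.0958  0.004 ] [ 0.5727 -0.1145  0.004 ]
0.255 0.13 [258.0396 162.385 ]
0.255 0.136 [258.062  161.0265]
0.265 0.13 [258.043  161.6475]
0.265 0.136 [258.0653 160.295 ]
0.275 0.13 [258.0463 160.9175]
0.275 0.136 [258.0685 159.5711]
0.285 0.13 [258.0497 160.195 ]
0.285 0.136 [258.0717 158.8547]
```

The measurements agree:
- Bar: length 172 mm, middle (0.4875, -0.105), yaw -0.13.
- Clamp: deck edges about 106 mm apart, screw axis about (0.544, 0.264), yaw about -0.145.

I'm going above the bar, 18 mm to the front of its middle.

arm_command:
  deltas: [-0.0,0,-0.307,0.254,0.484,-0.1,50,0,0,-0.307,0.254,0.484,-0.1,50,0,0,-0.307,0.254,0.484,-0.1,50,0,0,-0.307,0.254,0.484,-0.1,50,0,0,-0.307,0.254,0.484,-0.1,50,0,0,-0.307,0.254,0.484,-0.1,50,0,0,-0.307,0.254,0.484,-0.1,50,0,0,-0.307,0.254,0.484,-0.1,50,0,0,-0.307,0.254,0.484,-0.1,50,0,0,-0.307,0.254,0.484,-0.1,50,0,0,-0.307,0.254,0.484,-0.1,50,0,0,-0.307,0.254,0.484,-0.1,50,0,0,-0.307,0.254,0.484,-0.1,50,0,0,-0.307,0.254,0.484,-0.1,50,0,0,-0.307,0.254,0.484,-0.1,50]
  force: 20

```text
clock: 2.1
position: [0.4694, -0.1044, 0.1236]
ee_rot: [3.134, -0.208, 0.0]
force: [-0.5, 0.8, -0.4]
width: 0.544
gripper_force: 0.0
```

Run:
```python
from h import *
s=sensors.observe();print(s['clock'],s['position'],s['ee_rot'],s['joints'],s['force'])
im=optics.get_image('side');t=optics.get_image('top');print(t.std((0,1)))
print(proj('side',s['position']))
cv2.imwrite('pics/s2.png',cv2.resize(im[170:260,190:310],None,fx=6,fy=6,interpolation=cv2.INTER_CUBIC))
```

```text
2.1 [ 0.46937165 -0.10435671  0.12358888] [ 3.13397534e+00 -2.07613381e-01  1.14568548e-04] [ 0.19315482  0.32692684 -0.10773997  2.03088735  0.04987714  0.78607349
 -1.64727034] [-0.48474835  0.79387506 -0.39598086]
[1.64550542 1.58093414 1.54402474]
[[236.08705519 196.5509249 ]]
```

View pics/s2.png

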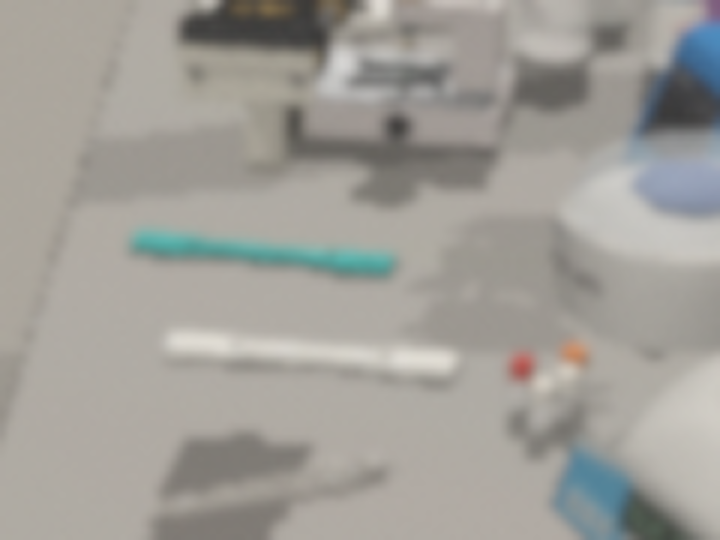

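The crop shows the gripper hovering with its near fingertip at about pixel (234.5,197.5), in line with the white bar's waist (px 229 to 254, middle about 242). The turquoise bar is separate from it. I'm descending and gripping.

arm_command:
  deltas: [0,0,0,0.001,0.001,-0.05,50,0,0,0,0.001,0.001,-0.085,50,0,0,0,0.001,0.001,-0.101,50,0,0,0,0.001,0.001,-0.101,50,0,0,0,0.001,0.001,-0.101,6,0,0,0,0.001,0.001,-0.101,6,0,0,0,0.001,0.001,-0.101,6,0,0,0,0.001,0.001,-0.101,6,0,0,0,0.001,0.001,-0.101,6,0,0,0,0.001,0.001,-0.101,6,0,0,0,0.001,0.001,-0.101,6]
  force: 20

```text
clock: 3.3
position: [0.471, -0.1015, 0.0224]
ee_rot: [3.135, -0.203, 0.0]
force: [-0.5, 0.2, 0.5]
width: 0.066
gripper_force: 0.0
```

Run:
```python
from h import *
s=sensors.observe();print(s['width'],s['gripper_force'],s['position'])
im=optics.get_image('side')
cv2.imwrite('pics/s3.png',cv2.resize(im[190:260,200:290],None,fx=8,fy=8,interpolation=cv2.INTER_CUBIC))
print(proj('side',[s['position']-[0,0,.019]]))
```

```text
0.06637715974484763 0.0 [ 0.47098426 -0.1014965   0.02243574]
[[236.706431   227.54658832]]
```

View pics/s3.png

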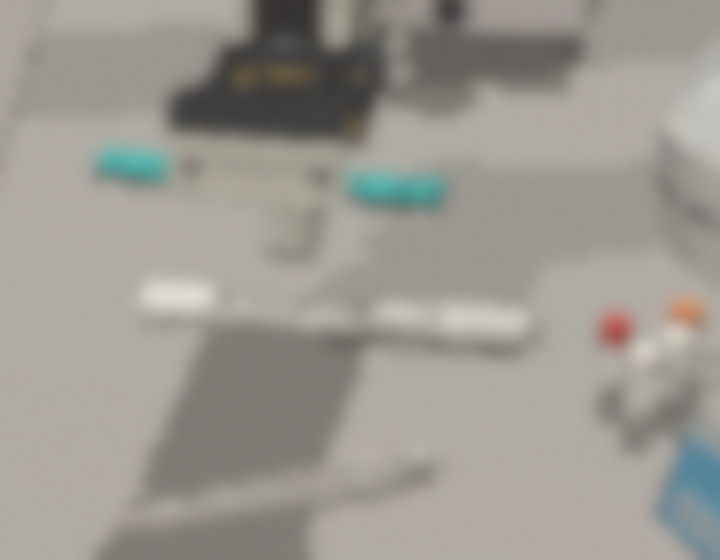

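The fingertip shows at (236.3,222.2) but was predicted at (236.7,227.5). It is either about 19 mm higher than reported or about 37 mm too far back, and the fingers closed on nothing. A gentle downward probe will tell which.

arm_command:
  deltas: [0,0,0,0,0,0,50,0,0,0,0,0,0,50,0,0,0,0,0,0,50,0,0,0,0,0,-0.002,50,0,0,0,0,0,-0.004,50,0,0,0,0,0,-0.006,50,0,0,0,0,0,-0.006,50]

```text
clock: 4.05
position: [0.4707, -0.1015, 0.016]
ee_rot: [3.135, -0.203, -0.001]
force: [0.1, -0.3, -0.4]
width: 0.541
gripper_force: 0.0
```

No contact with the tip nominally 3 mm below the bench, so the real tip is higher. I'll go on down in small steps.

arm_command:
  deltas: [0,0,0,0,0,-0.002,50,0,0,0,0,0,-0.004,50,0,0,0,0,0,-0.006,50,0,0,0,0,0,-0.008,50,0,0,0,0,0,-0.01,50,0,0,0,0,0,-0.012,50,0,0,0,0,0,-0.012,50]

```text
clock: 4.75
position: [0.4707, -0.1015, 0.004]
ee_rot: [3.135, -0.203, -0.001]
force: [0.1, 0.3, 0.7]
width: 0.542
gripper_force: 0.0
```

arm_command:
  deltas: [0,0,0,0,0,-0.002,50,0,0,0,0,0,-0.002,6,0,0,0,0,0,-0.002,6,0,0,0,0,0,-0.002,6,0,0,0,0,0,-0.002,6,0,0,0,0,0,-0.002,6,0,0,0,0,0,-0.002,6]
  force: 20

```text
clock: 5.45
position: [0.471, -0.1015, 0.0024]
ee_rot: [3.135, -0.203, 0.0]
force: [-0.4, 0.5, -0.6]
width: 0.121
gripper_force: 19.9
```

Run:
```python
from h import *
s=sensors.observe();print(s['width'],s['gripper_force'],s['position'],s['force'])
im=optics.get_image('side')
cv2.imwrite('pics/s4.png',cv2.resize(im[190:260,200:290],None,fx=8,fy=8,interpolation=cv2.INTER_CUBIC))
```

```text
0.12083102626556025 19.902031123638153 [ 0.47097163 -0.10152323  0.00237636] [-0.38154844  0.52277122 -0.57515919]
```

Gripped: width about 11 mm, 20 N. The fingertips are effectively at the reported TCP height. I'll lift a little and check whether the bar was shifted sideways, which gives the robot-to-camera y offset.

```bash
cat >> h.py <<'E'
def edges(g,c,r0,r1):
    p=cv2.resize(g[r0:r1,c:c+1],None,fx=1,fy=10,interpolation=cv2.INTER_LINEAR)[:,0]
    base=np.median(p[:15]);pk=p.argmax();h=(base+p[pk])/2
    u=pk-np.argmax(p[:pk][::-1]<h);l=pk+np.argmax(p[pk:]<h)
    return r0+(u+.5)/10-.5,r0+(l+.5)/10-.5
def side(n=4): return np.mean([optics.get_image('side').astype(float) for _ in range(n)],0).astype(np.float32)
E
python3 - <<'E'
from h import *
np.set_printoptions(precision=4,suppress=True,linewidth=200)
g=side(3).mean(2)
for c in(219,221,223,225,256,258,260,262):
    u,l=edges(g,c,218,240)
    a,b=ray('side',(c,u),.008),ray('side',(c,l),.0);print('bar',c,u,l,(a+b)[:2]/2)
for r in(226,227):print(g[r,213:222].astype(int))
for r in(229,230):print(g[r,258:272].astype(int))
E
```

```text
bar 219 223.25 226.65 [ 0.4069 -0.0842]
bar 221 223.05 226.85 [ 0.414  -0.0839]
bar 223 222.95 227.15 [ 0.4212 -0.0845]
bar 225 223.15 227.25 [ 0.4284 -0.0854]
bar 256 226.15 229.55 [ 0.5393 -0.1028]
bar 258 226.25 229.75 [ 0.5464 -0.1038]
bar 260 226.35 230.05 [ 0.5534 -0.1051]
bar 262 226.45 230.15 [ 0.5605 -0.1056]
[170 170 171 171 176 188 200 206 209]
[170 170 170 171 172 175 179 183 185]
[189 194 200 205 209 210 209 201 183 170 169 170 170 170]
[166 171 176 181 184 186 187 179 168 165 169 170 170 170]
```

The bar was centred about 10 mm in +y by the fingers, so in this region the robot's y is the camera's y minus about 10 mm. That puts the clamp axis at about (0.544, 0.252) in robot terms. I'm carrying the bar above the deck's front, where it can be compared with the deck directly.

arm_command:
  deltas: [0,0,0,0,0,0.04,6,0,0,0,0,0,0.085,6,0,0,0,-0.02,0.04,0.085,6,0,0,0,-0.03,0.085,0.085,6,0,0,0,-0.04,0.13,0.085,6,0,0,0,-0.05,0.175,0.085,6,0,0,0,-0.06,0.22,0.085,6,0,0,0,-0.07,0.265,0.085,6,0,0,0,-0.08,0.305,0.085,6,0,0,0,-0.083,0.34,0.085,6,0,0,0,-0.083,0.365,0.075,6,0,0,0,-0.083,0.375,0.065,6,0,0,0,-0.083,0.375,0.055,6,0,0,0,-0.083,0.375,0.055,6,0,0,0,-0.083,0.375,0.055,6]
  force: 30

```text
clock: 7.15
position: [0.3879, 0.2714, 0.0569]
ee_rot: [3.133, -0.206, -0.002]
force: [0.5, -0.2, -0.0]
width: 0.119
gripper_force: 29.9
```

Run:
```python
from h import *
np.set_printoptions(precision=4,suppress=True,linewidth=200)
s=side(4);np.save('s5.npy',s)
cv2.imwrite('pics/s5.png',cv2.resize(np.clip(s,0,255).astype(np.uint8)[150:205,200:280],None,fx=10,fy=10,interpolation=cv2.INTER_CUBIC))
o=sensors.observe();print(o['position'],o['ee_rot'],o['joints'],o['clock'])
```

```text
[0.3884 0.2728 0.0578] [-3.1347  0.2054 -0.001 ] [-0.576   0.4269 -0.1918  2.1006  0.1359  0.6248 -2.563 ] 7.35
```

View pics/s5.png

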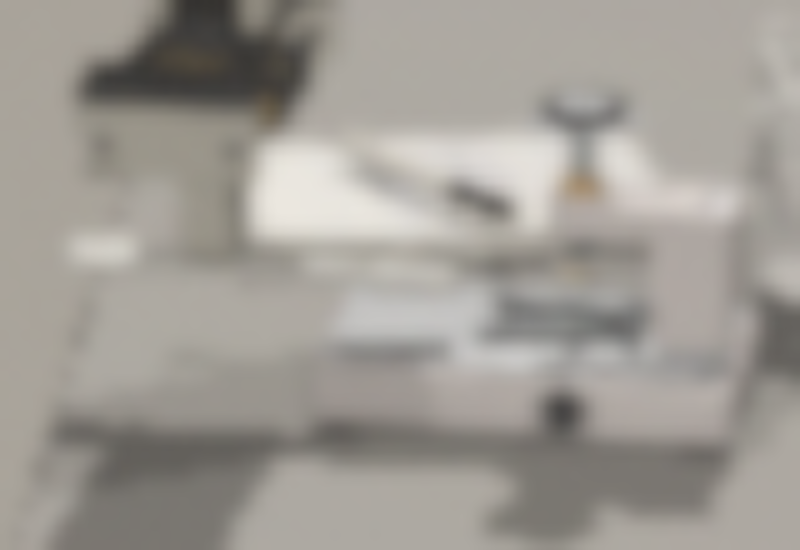

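The crop shows the bar held level: left end at px (207–213, 175), leading end piece at px (230–245.5, 176.5), in front of the flare which starts near col 249. Next I compare its line with the deck's centreline.

Run:
```python
from h import *
np.set_printoptions(precision=4,suppress=True,linewidth=230)
g=np.load('s5.npy').mean(2)
print('left');print(g[170:182,206:216].astype(int))
print('right');print(g[172:184,228:252].astype(int))
p=np.load('s.npy').mean(2)
print('orig deck cols 250-272');print(p[176:188,246:272].astype(int))
for z in(.055,.063):print(z,[ray('side',(c,r),z)[:2] for c,r in[(210,175),(238,176.5),(245.5,176.7)]])
```

```text
left
[[162 162 162 162 160 158 161 164 166 167]
 [162 162 162 162 160 157 160 165 167 167]
 [163 166 167 167 166 165 167 168 168 166]
 [167 176 181 182 183 184 182 176 168 165]
 [172 186 196 199 200 200 196 183 167 159]
 [172 185 195 199 200 200 195 180 162 154]
 [167 173 178 180 181 182 178 169 161 157]
 [163 164 164 162 164 166 166 164 163 163]
 [163 162 160 159 162 166 166 166 167 167]
 [162 160 158 160 165 167 168 168 168 168]
 [162 158 153 157 165 168 168 168 169 168]
 [161 157 152 157 164 168 168 169 168 168]]
right
[[222 222 222 222 222 221 221 222 222 221 221 219 217 214 210 204 195 186 180 173 164 159 163 178]
 [202 204 204 205 205 205 204 205 204 204 204 204 204 202 198 195 192 188 183 178 172 168 169 173]
 [170 173 176 179 180 179 178 177 176 176 177 180 181 178 174 172 171 171 169 168 164 159 157 158]
 [150 156 166 173 176 174 172 169 167 169 172 174 172 169 164 161 158 155 152 152 147 140 138 139]
 [148 155 168 177 181 180 178 176 175 180 184 184 182 179 176 173 167 156 145 139 131 122 122 127]
 [154 157 164 170 172 173 173 174 175 180 184 184 184 183 184 183 178 167 156
[... 1388 characters left out ...]

 [207 190 166 149 142 142 142 141 141 139 132 125 125 125 123 118 115 125 147 161 165 165 165 165 164 161]
 [206 193 177 169 168 170 169 166 163 158 147 140 146 155 157 152 142 144 161 167 163 160 160 160 159 156]
 [201 196 192 191 193 194 193 187 181 173 162 156 166 175 177 173 162 158 166 165 157 152 152 151 149 147]
 [188 188 188 188 191 193 190 182 172 163 158 160 166 169 170 168 164 161 162 159 154 152 151 148 143 141]
 [177 177 175 175 176 177 176 170 162 156 156 163 167 167 166 166 166 165 163 160 158 158 157 152 147 147]]
0.055 [array([0.3355, 0.2969]), array([0.4582, 0.2833]), array([0.4908, 0.2823])]
0.063 [array([0.3381, 0.2748]), array([0.4592, 0.2615]), array([0.4914, 0.2604])]
```

Camera frame: the extrapolated bar line is at y≈0.2665 and the mouth centre at y≈0.268, well within the flare. I'm lowering towards the deck.

arm_command:
  deltas: [0,0,0,0,0,-0.01,6,0,0,0,0,0,-0.016,6,0,0,0,0,0,-0.018,6,0,0,0,0,0,-0.019,6,0,0,0,0,0,-0.02,6,0,0,0,0,0,-0.021,6,0,0,0,0,0,-0.021,6]

```text
clock: 8.05
position: [0.3879, 0.2736, 0.0364]
ee_rot: [-3.135, 0.203, -0.0]
force: [-0.7, 0.1, 0.2]
width: 0.115
gripper_force: 29.9
```

arm_command:
  deltas: [0,0,0,0,0,0.002,6,0,0,0,0.008,-0.001,0.002,6,0,0,0,0.016,-0.002,0.002,6,0,0,0,0.024,-0.003,0.002,6,0,0,0,0.03,-0.004,0.002,6,0,0,0,0.035,-0.005,0.002,6,0,0,0,0.035,-0.005,0.002,6]

```text
clock: 8.75
position: [0.4115, 0.2684, 0.0357]
ee_rot: [3.129, -0.194, -0.028]
force: [-34.0, 8.0, 3.1]
width: 0.122
gripper_force: 30.0
```

It is blocked (−34 N in x). I'm looking before mending.

Run:
```python
from h import *
np.set_printoptions(precision=4,suppress=True,linewidth=230)
o=sensors.observe();print(o['position'],o['ft_torque'],o['force'])
s=side(3);np.save('s6.npy',s)
cv2.imwrite('pics/s6.png',cv2.resize(np.clip((s-100)*1.7,0,255).astype(np.uint8)[160:202,205:280],None,fx=10.6,fy=14,interpolation=cv2.INTER_CUBIC))
```

```text
[0.4115 0.2684 0.0357] [ 1.7781  7.7839 -0.1031] [-34.0396   7.959    3.1234]
```

View pics/s6.png

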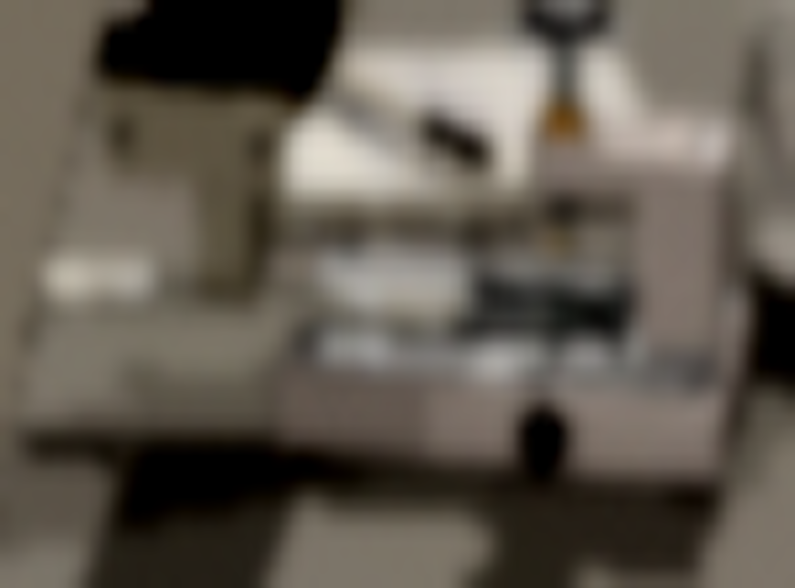

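In this view the bar's leading end is at px col 249, rows 180–183, against the guides' open mouth at col ~250. It sits towards the near (−y) guide, so it seems to be hitting that guide's end. The bar is yellowish against the bluish deck, so a colour difference will locate it.

Run:
```python
from h import *
np.set_printoptions(precision=4,suppress=True,linewidth=230)
s=np.load('s6.npy');p=np.load('s.npy')
d=s[...,2]-s[...,0]
print('R-B rows176-188 cols 232-256');print(d[176:189,232:258].round().astype(int))
print('orig');print((p[...,2]-p[...,0])[176:189,232:258].round().astype(int))
print('gray');print(s.mean(2)[176:189,232:264].round().astype(int))
for c,r in[(240,181),(240,182),(240,183),(248,181),(248,182),(248,183)]:print(c,r,ray('side',(c,r),.039)[:2])
```

```text
R-B rows176-188 cols 232-256
[[12 11 10 11 11 11 11 11 12 12 11 11 11 11 10 11 10 10 10 11 11 11 11 13 16 17]
 [11 11 10  9  7  6  6  7  8  8  8  8  8  8  8  8  8  8  8  9  9  9 10 13 17 20]
 [12 12 10  7  5  4  4  4  6  6  6  6  5  5  5  6  6  6  6  7  7  7  7  8 10 12]
 [12 12  9  6  5  4  4  4  5  5  5  5  6  5  5  5  4  4  4  4  4  4  4  4  5  5]
 [11 11  9  7  6  6  5  5  5  7  8  8  7  7  7  6  5  4  2  2  2  2  2  2  2  2]
 [11 11 10 10  9  8  6  6  7  9 10 10 10 10  9  9  7  4  2  1  1  1  1  1  2  1]
 [11 10 10  9  8  8  7  7  7  9 10 11 10  9  9  9  6  4  3  2  2  1  2  2  2  1]
 [10  8  6  5  5  5  5  5  6  7  7  7  7  7  7  6  5  3  2  3  2  2  2  2  2  2]
 [ 8  5  4  3  3  3  3  3  3  3  4  4  4  4  4  4  3  3  2  3  3  2  3  3  3  2]
 [ 8  6  5  4  4  4  4  3  3  3  4  4  4  3  4  3  4  3  3  3  3  3  3  3  3  3]
 [10  9  8  8  8  8  7  6  5  5  6  6  6  6  6  6  5  5  4  5  4  4  4  4  4  4]
 [11 12 11 11 11 10 10 10 10 10 10 10  9 10 10 10  9  9  9  8  7  8  8  7  6  7]
 [12 12 12 11 12 11 12 12 11 12 11 12 11 11 12 13 12 12 12 11 11 11 10 10  9 10]]
orig
[[12 11 11 1
[... 2194 characters left out ...]
48 140 147 156 158 154 144 145]
 [145 142 148 162 173 175 177 182 184 179 173 171 171 172 172 172 173 179 188 194 194 189 183 175 163 158 168 177 179 175 164 159]
 [147 147 149 153 156 158 159 163 166 165 164 164 164 166 167 169 173 181 189 194 192 184 174 165 160 161 168 171 172 170 166 163]
 [150 151 150 150 150 151 151 153 154 154 154 154 156 159 161 163 167 172 176 179 177 172 164 157 157 164 169 169 168 168 168 167]
 [151 152 151 150 151 151 152 152 152 152 152 152 154 159 163 165 167 169 170 171 170 166 157 149 147 157 167 172 173 173 173 172]]
240 181 [0.4674 0.2709]
240 182 [0.4679 0.2587]
240 183 [0.4684 0.2467]
248 181 [0.502  0.2724]
248 182 [0.5022 0.2602]
248 183 [0.5025 0.2482]
```

The wrench says the contact is almost pure −x in the clamp frame, with its line about 12 mm to the −y side of the hand, so the bar's near corner is on the near guide's end. I'm backing off, shifting about 10 mm to +y, and pushing again.

arm_command:
  deltas: [0,0,0,-0.01,0.001,0.001,6,0,0,0,-0.02,0.004,0.001,6,0,0,0,-0.02,0.0125,0.001,6,0,0,0,-0.02,0.0125,0.001,6,0,0,0,-0.015,0.0118,0.001,6,0,0,0,-0.01,0.0111,0.001,6,0,0,0,-0.006,0.0105,0.001,6,0,0,0,-0.002,0.01,0.001,6,0,0,0,0.002,0.0095,0.001,6,0,0,0,0.002,0.0095,0.001,6]

```text
clock: 9.9
position: [0.4257, 0.2777, 0.0393]
ee_rot: [-3.135, 0.205, -0.001]
force: [0.0, 0.9, -0.2]
width: 0.122
gripper_force: 30.0
```

```bash
cat >> h.py <<'E'
def wr(yaw=-.14):
    o=sensors.observe();F=o['force'];T=o['ft_torque'];c,s=np.cos(yaw),np.sin(yaw)
    R=np.array([[c,s],[-s,c]])
    d=R@(o['position'][:2]-[.544,.263])
    print('t',round(o['clock'],2),'pos',o['position'].round(4),'F',F.round(1),'T',T.round(2),'Fc',(R@F[:2]).round(1),'hand in clamp',d.round(4),'j7',o['joints'][6].round(2),'w',o['width'].round(3))
E
python3 -c "
from h import *
wr()"
```

```text
Traceback (most recent call last):
  File "h.py", line 19, in wr
    print('t',round(o['clock'],2),'pos',o['position'].round(4),'F',F.round(1),'T',T.round(2),'Fc',(R@F[:2]).round(1),'hand in clamp',d.round(4),'j7',o['joints'][6].round(2),'w',o['width'].round(3))
                                                                                                                                                                                 ^^^^^^^^^^^^^^^^
AttributeError: 'float' object has no attribute 'round'
```

Free past the earlier block. I'm continuing along the guide.

arm_command:
  deltas: [0,0,0,0.004,-0.0006,0,6,0,0,0,0.008,-0.0011,0,6,0,0,0,0.012,-0.0017,0,6,0,0,0,0.012,-0.0017,0,6]

```text
clock: 10.3
position: [0.4377, 0.2761, 0.0394]
ee_rot: [-3.135, 0.204, -0.001]
force: [0.4, 0.3, -0.5]
width: 0.126
gripper_force: 30.0
```

```bash
sed -i "s/o\['joints'\]\[6\].round(2),'w',o\['width'\].round(3)/round(float(o['joints'][6]),2),'w',round(float(o['width']),3)/" h.py; python3 -c "
from h import *
wr()"
```

```text
t 10.3 pos [0.4377 0.2761 0.0394] F [ 0.4  0.3 -0.5] T [0.07 0.07 0.07] Fc [0.3 0.3] hand in clamp [-0.1071 -0.0018] j7 -2.51 w 0.126
```

arm_command:
  deltas: [0,0,0,0.004,-0.0006,0,6,0,0,0,0.008,-0.0011,0,6,0,0,0,0.012,-0.0017,0,6,0,0,0,0.015,-0.0021,0,6,0,0,0,0.018,-0.0025,0,6,0,0,0,0.018,-0.0025,0,6]

```text
clock: 10.9
position: [0.4555, 0.2737, 0.0393]
ee_rot: [-3.135, 0.204, -0.0]
force: [0.6, -0.8, 0.1]
width: 0.123
gripper_force: 30.0
```

```bash
python3 -c "
from h import *
wr()"
```

```text
t 10.9 pos [0.4555 0.2737 0.0393] F [ 0.6 -0.8  0.1] T [ 0.06  0.07 -0.01] Fc [ 0.7 -0.7] hand in clamp [-0.0892 -0.0018] j7 -2.48 w 0.123
```

arm_command:
  deltas: [0,0,0,0.002,-0.0003,-0.001,6,0,0,0,0.004,-0.0006,-0.0015,6,0,0,0,0.006,-0.0008,-0.0015,6,0,0,0,0.008,-0.0011,-0.0015,6,0,0,0,0.01,-0.0014,-0.0015,6,0,0,0,0.01,-0.0014,-0.0015,6]

```text
clock: 11.5
position: [0.4653, 0.2723, 0.0379]
ee_rot: [-3.135, 0.204, -0.0]
force: [0.7, 0.1, -0.7]
width: 0.121
gripper_force: 30.0
```

```bash
python3 -c "
from h import *
wr()"
```

```text
t 11.5 pos [0.4653 0.2723 0.0379] F [ 0.7  0.1 -0.7] T [ 0.05 -0.02  0.02] Fc [0.6 0.1] hand in clamp [-0.0792 -0.0018] j7 -2.47 w 0.121
```

arm_command:
  deltas: [0,0,0,0.002,-0.0003,0,6,0,0,0,0.004,-0.0006,0,6,0,0,0,0.006,-0.0008,0,6,0,0,0,0.007,-0.001,0,6,0,0,0,0.008,-0.0011,0,6,0,0,0,0.008,-0.0011,0,6]

```text
clock: 12.1
position: [0.4729, 0.2712, 0.0378]
ee_rot: [3.135, -0.203, -0.0]
force: [-0.9, 0.1, 0.1]
width: 0.12
gripper_force: 30.0
```

```bash
python3 -c "
from h import *
wr()
s=side(3);np.save('s7.npy',s)
np.set_printoptions(linewidth=230)
print(s.mean(2)[172:186,212:236].round().astype(int));d=s[...,2]-s[...,0];print(d[176:186,236:276].round().astype(int))
print(proj('side',[[.544-.99*.15,.263+.021,.039],[.544+.02,.26,.039]]))"
```

```text
t 12.1 pos [0.4729 0.2712 0.0378] F [-0.9  0.1  0.1] T [-0.    0.02 -0.02] Fc [-0.9 -0.1] hand in clamp [-0.0715 -0.0018] j7 -2.46 w 0.12
[[163 166 167 167 167 167 167 167 167 163 156 162 188 207 215 218 213 201 190 186 184 183 181 182]
 [166 168 167 168 168 168 168 168 167 165 159 154 167 184 194 199 199 195 192 191 190 189 188 188]
 [166 168 168 168 168 167 168 167 167 167 161 150 146 155 164 169 172 173 172 172 172 171 170 170]
 [167 168 168 168 168 168 168 168 168 167 163 153 141 141 149 155 158 158 156 154 154 155 153 150]
 [168 168 168 168 168 168 168 168 168 168 166 159 147 142 146 152 156 153 148 146 146 147 145 142]
 [168 168 168 168 169 168 168 169 168 168 167 165 159 154 156 157 158 157 155 152 150 148 146 148]
 [168 168 168 168 168 168 168 168 168 169 169 172 174 175 176 176 177 177 176 173 166 158 157 162]
 [169 169 168 169 168 168 168 168 168 169 171 176 182 184 184 184 185 185 185 182 173 163 158 163]
 [168 168 168 168 168 168 168 168 168 168 170 173 175 176 176 176 177 177 176 173 168 161 157 158]
 [168 168 168 168 168 169 168 169 168 169 169 169 169 167 167 168 170 1
[... 1014 characters left out ...]
 13 12 12 12 11  9  9  8]
 [ 9  9  9 10  9 10  9  9  9  9  8  9  9  9  9  9 10 10 11 11 11 11 10 10 10  8  6  4  6  9 12 13 12 12 13 12 10  9  8  9]
 [ 6  6  5  5  6  5  5  5  6  6  6  7  7  7  7  7  7  8  8  8  8  8  8  9  9  7  5  3  5  9 11 12 13 13 13 12 11 10 10 10]
 [ 3  4  3  3  4  3  3  3  3  3  4  4  3  4  4  4  4  4  4  4  4  4  5  5  5  4  3  2  4  8 11 12 12 12 12 12 11 11 11 10]
 [ 3  3  3  3  3  3  3  3  3  2  2  2  2  3  2  3  3  3  3  3  2  3  2  3  2  2  2  3  4  6  9 10 10 10 10 10 10 10 11 10]
 [ 5  5  5  5  5  4  4  5  4  3  4  4  4  3  3  3  3  3  3  3  3  3  3  2  3  2  2  3  3  4  6  6  6  6  6  7  8 10 10 10]]
[[223.58799293 179.68158109]
 [262.35762894 182.23669898]]
```

The bar's ends show at px 223.0 and 261.7, against 223.6 and 262.4 predicted for home, so it is about 3 mm short. The hand slipped along the bar during the jam, so I'll regrip 15 mm nearer the front for room to the knob, then push home.

arm_command:
  deltas: [0,0,0,0,0,0,22,0,0,0,0,0,0,22,0,0,0,0,0,0,22,0,0,0,-0.008,0.001,0.0,22,0,0,0,-0.015,0.002,0,22,0,0,0,-0.015,0.002,0,6,0,0,0,-0.015,0.002,0,6,0,0,0,-0.015,0.002,0,6,0,0,0,-0.015,0.002,0,6,0,0,0,-0.013,0.0018,0,6,0,0,0,-0.011,0.0015,0,6,0,0,0,-0.009,0.0012,0,6,0,0,0,-0.009,0.0012,0,6]
  force: 20

```text
clock: 13.55
position: [0.4584, 0.2733, 0.0374]
ee_rot: [3.133, -0.198, -0.013]
force: [-19.0, 3.5, 14.4]
width: 0.125
gripper_force: 20.0
```

```bash
python3 -c "
from h import *
wr()"
```

```text
t 13.55 pos [0.4584 0.2733 0.0374] F [-19.    3.5  14.4] T [ 0.63  4.53 -0.04] Fc [-19.3   0.8] hand in clamp [-0.0862 -0.0017] j7 -2.47 w 0.125
```

```bash
python3 -c "
from h import *
s=side(4)
np.set_printoptions(linewidth=230)
print(s.mean(2)[177:183,217:230].round(1));d=s[...,2]-s[...,0];print(d[179:184,254:266].round(1))
"
```

```text
[[168.2 168.  168.2 168.  168.4 167.8 163.9 155.7 151.2 153.9 156.8 156.8 153.4]
 [168.4 168.5 168.3 168.3 168.6 169.2 169.9 170.1 171.9 174.9 175.7 173.8 169.2]
 [168.3 168.1 168.5 168.5 168.7 170.1 174.2 178.7 182.2 184.6 184.4 182.6 175.4]
 [168.5 168.5 168.6 168.2 168.7 170.4 172.6 174.8 176.3 177.  175.9 172.5 165.6]
 [168.  168.1 168.1 168.3 168.4 168.7 168.9 168.5 169.2 169.1 166.8 161.8 156.2]
 [168.1 168.1 167.9 167.8 167.9 168.2 168.1 167.9 167.6 167.8 165.4 160.4 156.9]]
[[ 5.2  6.5  6.8  7.   6.5  6.8  7.2  7.   6.8  7.5  8.  10.2]
 [ 7.   8.2  8.2  8.   8.   8.2  8.8  7.8  7.   5.2  6.2  9.8]
 [ 9.5 10.5 10.5 10.5 10.2 10.2 10.8 10.2  8.8  5.2  5.8  9. ]
 [ 8.5  9.  10.   9.5 10.  10.  10.8 10.2  8.5  5.2  5.2  9. ]
 [ 4.8  4.5  5.5  5.2  5.5  5.5  6.8  6.5  5.5  3.5  4.8  7.8]]
```

The ends are now at px ≈223.6 and 262.5, matching home, and the stop resists with 19 N. I'm easing off, releasing, lifting, and starting the back-turn of the wrist so there is plenty of clockwise range.

arm_command:
  deltas: [0,0,0,-0.005,0.0007,0.001,6,0,0,0,-0.005,0.0007,0.001,24,0,0,0,-0.005,0.0007,0.001,24,0,0,0,-0.005,0.0007,0.001,24,0,0,0,-0.005,0.0007,0.03,24,0,0,0,-0.005,0.0007,0.08,24,0,0,0.1,-0.005,0.0007,0.12,40,0,0,0.2,-0.005,0.0007,0.16,60,0,0,0.3,-0.005,0.0007,0.18,70,0,0,0.4,-0.005,0.0007,0.18,70,0,0,0.5,-0.005,0.0007,0.18,70,0,0,0.6,-0.005,0.0007,0.18,70,0,0,0.7,-0.005,0.0007,0.18,70,0,0,0.8,-0.005,0.0007,0.18,70,0,0,0.9,-0.005,0.0007,0.18,70,0,0,1.0,-0.005,0.0007,0.18,70,0,0,1.0,-0.005,0.0007,0.18,70]

```text
clock: 15.45
position: [0.4595, 0.2727, 0.2178]
ee_rot: [2.355, 2.078, 0.0]
force: [0.7, -0.8, 0.5]
width: 0.76
gripper_force: 0.0
```

```bash
python3 -c "
from h import *
wr()
print(sensors.observe()['ee_rot'])
s=side(3);np.save('s8.npy',s)
np.set_printoptions(linewidth=230)
print(s.mean(2)[177:182,217:230].round(1));d=s[...,2]-s[...,0];print(d[179:184,254:266].round(1))
print(s.mean(2)[155:170,250:268].astype(int))
"
```

```text
t 15.45 pos [0.4595 0.2727 0.2178] F [ 0.7 -0.8  0.5] T [-0.09 -0.06 -0.03] Fc [ 0.8 -0.7] hand in clamp [-0.085  -0.0021] j7 -0.96 w 0.76
[2.35549328e+00 2.07849683e+00 2.92421772e-04]
[[167.6 167.4 167.4 167.4 167.7 167.3 165.3 159.  156.2 159.1 161.3 161.1 158.2]
 [167.6 167.9 167.9 167.7 168.2 170.3 175.1 179.1 183.  186.1 186.6 184.9 183.4]
 [167.3 167.7 167.6 167.4 168.1 171.9 181.1 189.6 193.9 195.9 196.2 195.7 195.6]
 [167.8 167.7 167.7 168.  168.1 169.8 174.3 178.8 181.6 183.2 182.7 181.8 182.9]
 [167.4 167.6 167.4 167.7 167.8 167.3 167.  167.7 169.4 169.8 168.2 166.3 164.7]]
[[ 5.7  6.7  7.   6.7  6.7  7.   7.   7.   7.   7.   8.  10.3]
 [ 7.   8.   8.   8.3  8.7  7.7  8.   7.   6.   5.   6.   9. ]
 [ 9.  10.3 10.3 10.  10.  10.  10.  10.   8.   4.7  6.   9.3]
 [ 8.7  9.   9.3  9.   9.7  9.3 10.3 10.3  7.7  4.3  5.3  9. ]
 [ 4.3  5.   5.3  5.   5.7  5.7  6.   6.3  5.3  3.3  5.   7.7]]
[[167 167 167 167 167 167 167 167 167 167 167 166 167 167 166 167 166 167]
 [167 166 167 167 167 167 167 167 167 167 167 167 167 167 167 167 167 167]
 [167 167 167 167 166 165 165 166 165 165 
[... 233 characters left out ...]
141 159 166 167 167 167]
 [168 169 167 157 135 116 116 119 121 121 116 119 143 161 167 167 167 167]
 [177 178 176 169 154 137 119 107 106 116 127 141 157 166 168 167 167 166]
 [196 197 196 192 187 177 157 135 129 146 167 179 181 177 172 168 167 167]
 [213 214 214 213 210 203 184 156 146 167 192 204 203 193 180 170 167 166]
 [219 221 221 221 219 211 191 162 151 174 201 213 213 204 189 175 169 167]
 [218 221 222 222 219 209 187 157 147 171 199 214 216 210 198 184 173 169]
 [215 218 221 221 216 201 173 143 135 158 188 207 213 211 204 193 181 175]
 [203 212 218 218 209 187 155 131 127 143 172 194 204 206 203 197 189 183]
 [174 196 212 215 202 173 145 133 131 140 161 180 192 196 196 194 191 189]]
```

The bar's ends are at px 223.05 and 262.2, directly against the stop's dark face, so it is home within tolerance. I'm moving above the knob while turning back another 180°, fingers shut to probe the knob top.

arm_command:
  deltas: [0,0,0.09,0.03,-0.004,0,0,0,0,0.18,0.06,-0.008,0,0,0,0,0.27,0.0845,-0.0114,0,0,0,0,0.36,0.0845,-0.0114,0,0,0,0,0.45,0.0845,-0.0114,0,0,0,0,0.54,0.0845,-0.0114,0,0,0,0,0.63,0.0845,-0.0114,0,0,0,0,0.72,0.0845,-0.0114,0,0,0,0,0.81,0.0845,-0.0114,0,0,0,0,0.9,0.0845,-0.0114,0,0,0,0,1,0.0845,-0.0114,0,0,0,0,1,0.0845,-0.0114,0,0]

```text
clock: 16.8
position: [0.5437, 0.2614, 0.2175]
ee_rot: [-0.203, -3.135, 0.0]
force: [0.8, -0.1, 0.8]
width: 0.003
gripper_force: 0.0
```

arm_command:
  deltas: [0,0,0.09,0,0,-0.02,0,0,0,0.18,0,0,-0.04,0,0,0,0.27,0,0,-0.06,0,0,0,0.36,0,0,-0.068,0,0,0,0.45,0,0,-0.068,0,0,0,0.54,0,0,-0.068,0,0,0,0.63,0,0,-0.068,0,0,0,0.72,0,0,-0.068,0,0,0,0.81,0,0,-0.068,0,0,0,0.9,0,0,-0.068,0,0,0,1,0,0,-0.068,0,0,0,1,0,0,-0.068,0]

```text
clock: 18.0
position: [0.5435, 0.2615, 0.1493]
ee_rot: [2.069, -2.363, -0.001]
force: [0.4, 0.5, 0.7]
width: 0.001
gripper_force: 0.0
```

```bash
python3 -c "
from h import *
wr()
o=sensors.observe();print(o['ee_rot'],o['joints'])
s=side(2);np.save('s9.npy',s)
np.set_printoptions(linewidth=230)
print(s.mean(2)[146:166,246:272].astype(int)); print(proj('side',o['position']))
"
```

```text
t 18.0 pos [0.5435 0.2615 0.1493] F [0.4 0.5 0.7] T [ 0.12  0.   -0.03] Fc [0.3 0.6] hand in clamp [-0.0003 -0.0015] j7 1.84 w 0.001
[ 2.06908186e+00 -2.36287566e+00 -6.48560973e-04] [ 0.17214272  0.76844001 -1.17831728  1.65525881  0.74583864  1.23979975
  1.84062188]
[[167 167 167 167 167 166 162 157 150 147 141 129 130 140 145 145 145 154 163 167 167 167 168 167 167 167]
 [167 167 167 167 167 167 165 160 154 148 139 126 127 139 145 145 145 154 164 167 167 167 167 168 167 167]
 [167 167 167 167 167 167 166 163 158 151 139 125 128 140 147 147 148 155 163 166 167 167 167 167 167 167]
 [167 168 167 167 167 167 167 165 161 154 141 125 128 141 147 148 151 158 165 167 167 167 167 167 167 167]
 [167 167 167 168 167 167 166 165 162 156 142 126 129 142 147 148 152 159 165 167 167 167 167 167 167 167]
 [168 168 168 168 168 168 167 166 163 158 143 126 130 145 150 150 153 160 165 167 167 167 167 167 167 167]
 [168 168 168 168 167 168 168 167 164 159 144 127 135 149 154 153 155 162 166 167 168 167 167 167 167 168]
 [168 168 169 168 169 168 169 168 165 159 144 130 138 154 158 155 158 164 167 168
[... 640 characters left out ...]
68 168 168 168 168 168 167]
 [167 168 168 168 168 169 168 161 145 140 154 160 155 148 136 129 143 161 167 168 168 168 168 168 167 167]
 [168 169 169 169 170 171 172 165 145 127 126 128 125 121 117 122 146 163 169 168 168 168 168 168 168 168]
 [175 174 175 177 179 180 180 175 162 144 127 116 115 121 133 147 161 169 170 169 168 167 168 168 168 168]
 [190 192 193 196 198 199 198 196 190 180 163 144 138 151 172 184 185 180 173 170 168 168 167 168 168 168]
 [207 209 212 213 215 216 215 214 212 205 187 160 150 170 195 207 205 194 181 172 169 168 168 168 168 167]
 [214 216 218 219 221 222 222 222 220 212 192 164 153 176 202 215 214 205 190 177 170 168 168 168 168 168]]
[[257.9979759  157.52512407]]
```

The tip in the image (row ~157, col ~257.7) agrees with the reported TCP and stands over the knob's axis (col 258). I'm probing down.

arm_command:
  deltas: [0,0,0,0,0,-0.004,0,0,0,0,0,0,-0.008,0,0,0,0,0,0,-0.01,0,0,0,0,0,0,-0.0115,0,0,0,0,0,0,-0.0115,0]

```text
clock: 18.6
position: [0.5433, 0.2617, 0.1381]
ee_rot: [2.072, -2.361, -0.0]
force: [-0.2, -0.6, 0.3]
width: 0.009
gripper_force: 0.0
```

arm_command:
  deltas: [0,0,0,0,0,-0.001,0,0,0,0,0,0,-0.002,0,0,0,0,0,0,-0.002,0]

```text
clock: 18.9
position: [0.5434, 0.2617, 0.1363]
ee_rot: [2.073, -2.361, -0.0]
force: [0.6, 0.2, 0.0]
width: -0.0
gripper_force: 0.0
```

arm_command:
  deltas: [0,0,0,0,0,-0.001,0,0,0,0,0,0,-0.002,0,0,0,0,0,0,-0.002,0]

```text
clock: 19.2
position: [0.5434, 0.2617, 0.1342]
ee_rot: [2.073, -2.36, -0.0]
force: [0.7, 0.0, -0.3]
width: 0.005
gripper_force: 0.0
```

arm_command:
  deltas: [0,0,0,0,0,-0.001,0,0,0,0,0,0,-0.002,0,0,0,0,0,0,-0.002,0]

```text
clock: 19.5
position: [0.5435, 0.2619, 0.1337]
ee_rot: [-2.073, 2.36, -0.001]
force: [-1.7, -3.9, 12.6]
width: 0.004
gripper_force: 6.0
```

Knob top met at TCP z ≈ 0.1338. Next: raise, open, lower the tips 3.5 mm below the top (about 1.5 mm above the dial), and close on the rim.

arm_command:
  deltas: [0,0,0,0,0,0.012,0,0,0,0,0,0,0.012,56,0,0,0,0,0,0.012,56,0,0,0,0,0,0.012,56,0,0,0,0,0,0.012,56,0,0,0,0,0,0.005,56,0,0,0,0,0,-0.002,56,0,0,0,0,0,-0.002,30,0,0,0,0,0,-0.002,30,0,0,0,0,0,-0.002,30,0,0,0,0,0,-0.002,30,0,0,0,0,0,-0.002,30]
  force: 25

```text
clock: 20.7
position: [0.5449, 0.2612, 0.1299]
ee_rot: [-2.071, 2.361, -0.002]
force: [6.4, 0.1, -6.8]
width: 0.376
gripper_force: 25.0
```

```bash
python3 -c "
from h import *
wr()"
```

```text
t 20.7 pos [0.5449 0.2612 0.1299] F [ 6.4  0.1 -6.8] T [ 0.31 -1.22 -0.02] Fc [6.3 1. ] hand in clamp [ 0.0011 -0.0017] j7 1.83 w 0.376
```

Gripped (34.6 mm reading, same −1 mm bias as on the bar). The side force says the axis is about 2 mm further in +x. I'll correct that and turn the first 45° clockwise, sinking along.

arm_command:
  deltas: [0,0,0,0.002,0,-0.0005,30,0,0,0,0.002,0,-0.0005,30,0,0,-0.08,0.002,0,-0.0005,30,0,0,-0.16,0.002,0,-0.001,30,0,0,-0.24,0.002,0,-0.0016,30,0,0,-0.32,0.002,0,-0.0022,30,0,0,-0.4,0.002,0,-0.0028,30,0,0,-0.5,0.002,0,-0.0033,30,0,0,-0.5,0.002,0,-0.0033,30,0,0,-0.5,0.002,0,-0.0033,30]

```text
clock: 21.7
position: [0.5439, 0.262, 0.1268]
ee_rot: [1.019, -2.97, 0.0]
force: [-5.0, -1.2, -0.8]
width: 0.373
gripper_force: 25.0
```

```bash
python3 -c "
from h import *
wr()"
```

```text
t 21.7 pos [0.5439 0.262  0.1268] F [-5.  -1.2 -0.8] T [0.   1.27 0.14] Fc [-4.8 -1.8] hand in clamp [ 0.0001 -0.001 ] j7 1.15 w 0.373
```

Torque is 0.14 N m (the free drag). I'm continuing in smaller steps, with averaged torque after each.

arm_command:
  deltas: [0,0,-0.07,-0.0015,0,0,30,0,0,-0.14,-0.0015,0,-0.0006,30,0,0,-0.2,-0.0015,0,-0.001,30,0,0,-0.2,-0.0015,0,-0.001,30,0,0,-0.2,-0.0015,0,-0.001,30]

```text
clock: 22.2
position: [0.5435, 0.2624, 0.1258]
ee_rot: [0.543, -3.094, -0.001]
force: [-0.9, 2.5, -6.2]
width: 0.378
gripper_force: 25.0
```

```bash
cat >> h.py <<'E'
def tq(n=8):
    v=[]
    for _ in range(n):
        optics.get_image('side');o=sensors.observe();v.append(np.r_[o['force'],o['ft_torque'][2]])
    v=np.array(v);rv=o['ee_rot'];print('F,Tz mean',v.mean(0).round(3),'Tz std',v[:,3].std().round(3),'yaw',round(2*np.arctan2(rv[1],rv[0])%(2*np.pi),3),'joints',o['joints'].round(2));wr()
E
python3 -c "
from h import *
tq()"
```

```text
F,Tz mean [-1.835  4.775 -9.024  0.173] Tz std 0.019 yaw 3.485 joints [ 0.05  0.67 -0.91  1.69  0.59  1.08  0.87]
t 22.6 pos [0.5435 0.2624 0.1258] F [-2.2  5.7 -9.8] T [1.42 0.37 0.21] Fc [-3.   5.4] hand in clamp [-0.0004 -0.0007] j7 0.87 w 0.373
```

arm_command:
  deltas: [0,0,-0.07,-0.0005,0.001,-0.0015,30,0,0,-0.14,-0.0005,0.0015,-0.002,30,0,0,-0.2,-0.0005,0.0015,-0.0024,30,0,0,-0.2,-0.0005,0.0015,-0.0024,30]

```text
clock: 23.0
position: [0.5435, 0.2631, 0.1241]
ee_rot: [-0.042, 3.141, -0.001]
force: [-2.1, 0.9, -2.0]
width: 0.375
gripper_force: 25.0
```

```bash
python3 -c "
from h import *
tq()"
```

```text
F,Tz mean [-3.598 -0.304  1.008  0.129] Tz std 0.027 yaw 3.17 joints [ 0.01  0.64 -0.83  1.69  0.54  1.05  0.6 ]
t 23.4 pos [0.5435 0.2631 0.1239] F [-4.  -1.2  2.3] T [0.1  0.74 0.16] Fc [-3.8 -1.8] hand in clamp [-0.0005  0.0001] j7 0.6 w 0.373
```

arm_command:
  deltas: [0,0,-0.07,-0.001,0,-0.0005,30,0,0,-0.14,-0.001,0,-0.001,30,0,0,-0.2,-0.001,0,-0.0014,30,0,0,-0.2,-0.001,0,-0.0014,30]

```text
clock: 23.8
position: [0.5434, 0.2636, 0.1226]
ee_rot: [0.45, 3.107, 0.002]
force: [0.2, 1.7, -1.8]
width: 0.374
gripper_force: 25.0
```

```bash
python3 -c "
from h import *
tq()"
```

```text
F,Tz mean [ 2.611  2.635 -1.009  0.135] Tz std 0.022 yaw 2.856 joints [-0.04  0.62 -0.76  1.7   0.49  1.02  0.32]
t 24.2 pos [0.5433 0.2637 0.1226] F [ 4.1  3.4 -1.8] T [ 0.91 -1.18  0.14] Fc [3.5 4. ] hand in clamp [-0.0008  0.0006] j7 0.32 w 0.378
```

Corrected torque is still 0.130 (free). On.

arm_command:
  deltas: [0,0,-0.07,0.0005,0.001,-0.0005,30,0,0,-0.14,0.0005,0.001,-0.001,30,0,0,-0.2,0.0005,0.001,-0.0014,30,0,0,-0.2,0.0005,0.001,-0.0014,30]

```text
clock: 24.6
position: [0.5436, 0.2643, 0.1212]
ee_rot: [0.931, 2.999, 0.001]
force: [3.9, 2.3, -0.8]
width: 0.373
gripper_force: 25.0
```

```bash
python3 -c "
from h import *
tq()"
```

```text
F,Tz mean [ 4.868  1.806 -0.091  0.145] Tz std 0.019 yaw 2.543 joints [-0.09  0.6  -0.68  1.7   0.43  1.    0.05]
t 25.0 pos [0.5436 0.2642 0.1211] F [4.8 1.3 0. ] T [ 0.57 -1.34  0.11] Fc [4.5 1.9] hand in clamp [-0.0006  0.0012] j7 0.05 w 0.373
```

arm_command:
  deltas: [0,0,-0.07,0.001,0.0005,-0.0005,30,0,0,-0.14,0.001,0.0005,-0.001,30,0,0,-0.2,0.001,0.0005,-0.0014,30,0,0,-0.2,0.001,0.0005,-0.0014,30]

```text
clock: 25.4
position: [0.544, 0.2647, 0.1196]
ee_rot: [1.387, 2.819, -0.0]
force: [3.0, 0.9, 1.5]
width: 0.375
gripper_force: 25.0
```

```bash
python3 -c "
from h import *
tq()"
```

```text
F,Tz mean [3.131 0.928 3.07  0.137] Tz std 0.035 yaw 2.227 joints [-0.14  0.58 -0.6   1.71  0.38  0.97 -0.22]
t 25.8 pos [0.5441 0.2647 0.1195] F [2.7 0.9 3.7] T [ 0.32 -1.05  0.15] Fc [2.6 1.3] hand in clamp [-0.0002  0.0017] j7 -0.22 w 0.376
```

arm_command:
  deltas: [0,0,-0.07,0.0005,0.0,-0.0002,30,0,0,-0.14,0.0007,0.0,-0.0007,30,0,0,-0.2,0.0007,0,-0.0011,30,0,0,-0.2,0.0007,0,-0.0011,30]

```text
clock: 26.2
position: [0.5446, 0.265, 0.1183]
ee_rot: [1.812, 2.566, 0.0]
force: [4.2, 1.2, -0.2]
width: 0.371
gripper_force: 25.0
```

```bash
python3 -c "
from h import *
tq(10)"
```

```text
F,Tz mean [3.85  2.762 0.106 0.137] Tz std 0.032 yaw 1.913 joints [-0.19  0.56 -0.52  1.71  0.33  0.96 -0.49]
t 26.7 pos [0.5446 0.2649 0.1183] F [ 3.7  3.8 -1.1] T [ 0.82 -1.15  0.16] Fc [3.2 4.3] hand in clamp [0.0003 0.002 ] j7 -0.49 w 0.372
```

arm_command:
  deltas: [0,0,-0.07,0.001,0.001,-0.0005,30,0,0,-0.14,0.001,0.001,-0.001,30,0,0,-0.2,0.001,0.001,-0.0014,30,0,0,-0.2,0.001,0.001,-0.0014,30]

```text
clock: 27.1
position: [0.5452, 0.2651, 0.117]
ee_rot: [2.192, 2.25, -0.002]
force: [0.8, -1.6, 2.7]
width: 0.376
gripper_force: 25.0
```

```bash
python3 -c "
from h import *
tq(10)"
```

```text
F,Tz mean [ 0.338 -1.453  5.306  0.181] Tz std 0.028 yaw 1.6 joints [-0.24  0.55 -0.44  1.71  0.28  0.94 -0.76]
t 27.6 pos [0.5453 0.2652 0.117 ] F [-0.1 -1.9  5.4] T [-0.38 -0.31  0.23] Fc [ 0.1 -1.9] hand in clamp [0.001  0.0023] j7 -0.76 w 0.371
```

Corrected torque has risen by about 0.07 N m, so roughly 14–16 N on the bar. A small final turn of about 0.09 rad adds some 4 N.

arm_command:
  deltas: [0,0,-0.03,0,-0.0005,0,30,0,0,-0.06,0,-0.0005,0,30,0,0,-0.06,0,-0.0005,0,30]

```text
clock: 27.9
position: [0.5454, 0.2651, 0.1168]
ee_rot: [-2.293, -2.147, 0.001]
force: [0.7, -0.3, 2.8]
width: 0.371
gripper_force: 25.0
```

```bash
python3 -c "
from h import *
tq(20)"
```

```text
F,Tz mean [ 0.851 -0.357  1.267  0.204] Tz std 0.025 yaw 1.504 joints [-0.26  0.55 -0.42  1.71  0.26  0.94 -0.84]
t 28.9 pos [0.5455 0.2652 0.1168] F [-0.  -1.   0.9] T [-0.26 -0.36  0.16] Fc [ 0.1 -1. ] hand in clamp [0.0012 0.0023] j7 -0.84 w 0.374
```

About 16–19 N. I'll add a touch (0.05 rad, ~2 N), then unwind the torsion spring by hand (0.22 rad, less than would move the screw), and check the torque is near zero before letting go.

arm_command:
  deltas: [0,0,-0.03,0,0,-0.0002,30,0,0,-0.03,0,0,-0.0002,30,0,0,-0.03,0,0,-0.0002,30,0,0,0.02,0,0,-0.0002,30,0,0,0.07,0,0,-0.0002,30,0,0,0.11,0,0,-0.0002,30,0,0,0.11,0,0,-0.0002,30,0,0,0.11,0,0,-0.0002,30]

```text
clock: 29.7
position: [0.5452, 0.2652, 0.1167]
ee_rot: [-2.102, -2.334, 0.001]
force: [-2.7, -0.4, 1.3]
width: 0.37
gripper_force: 25.0
```

```bash
python3 -c "
from h import *
tq(10)"
```

```text
F,Tz mean [-2.912 -1.819  2.102  0.01 ] Tz std 0.028 yaw 1.677 joints [-0.23  0.56 -0.46  1.71  0.29  0.94 -0.69]
t 30.2 pos [0.5453 0.2651 0.1166] F [-3.7 -1.9  1.1] T [-0.41  0.6   0.06] Fc [-3.4 -2.4] hand in clamp [0.001  0.0023] j7 -0.69 w 0.376
```

The torque fell by about 0.2 N m over 0.22 rad, pure spring unwinding, so the screw held still. Letting go and rising clear.

arm_command:
  deltas: [0,0,0,0,0,0,60,0,0,0,0,0,0,60,0,0,0,0,0,0,60,0,0,0,0,0,0,60,0,0,0,0,0,0.02,60,0,0,0,0,0,0.06,60,0,0,0,0,0,0.1,60,0,0,0,0,0,0.12,60,0,0,0,0,0,0.12,60,0,0,0,0,0,0.12,60]

```text
clock: 31.2
position: [0.5458, 0.2653, 0.2368]
ee_rot: [2.1, 2.336, 0.001]
force: [0.2, -0.0, -0.1]
width: 0.653
gripper_force: 0.0
```

```bash
python3 -c "
from h import *
wr()
s=side(3)
cv2.imwrite('pics/end.png',cv2.resize(np.clip(s,0,255).astype(np.uint8)[140:205,205:305],None,fx=8,fy=8,interpolation=cv2.INTER_CUBIC))
np.set_printoptions(linewidth=230)
print(s.mean(2)[177:182,217:230].round(1));d=s[...,2]-s[...,0];print(d[179:184,254:266].round(1))
"
```

```text
t 31.2 pos [0.5458 0.2653 0.2368] F [ 0.2 -0.  -0.1] T [ 0.02 -0.12  0.05] Fc [ 0.2 -0. ] hand in clamp [0.0015 0.0025] j7 -0.63 w 0.653
[[167.4 167.9 168.4 168.2 168.2 168.  166.1 159.7 157.3 159.7 161.8 161.9 158.9]
 [167.8 168.1 168.  168.  168.4 171.1 176.6 180.9 184.6 187.3 187.1 185.4 183.7]
 [168.  167.9 168.3 168.2 169.  173.9 185.  194.  198.7 199.1 198.4 196.7 196.2]
 [168.  168.4 167.8 168.  168.9 172.7 181.4 188.2 191.2 190.8 187.2 183.7 183.8]
 [168.2 167.9 167.9 167.9 168.3 169.6 172.9 176.2 178.3 177.7 173.2 167.7 165.1]]
[[ 5.7  6.7  8.3 12.3 14.7 11.7  9.   7.7  7.3  8.3  8.7 10. ]
 [ 7.   8.3 10.3 14.7 16.  11.7  8.3  7.3  6.7  5.3  5.7  9.3]
 [ 9.  10.3 10.3 11.3 11.3 10.3  9.3  9.3  8.7  4.7  4.3  8.3]
 [ 8.3  9.   9.   8.   8.3  8.7 10.   9.7  8.   4.   4.7  8. ]
 [ 4.7  4.7  4.7  4.3  4.3  5.   6.   6.3  5.   2.7  4.   7. ]]
```

View pics/end.png

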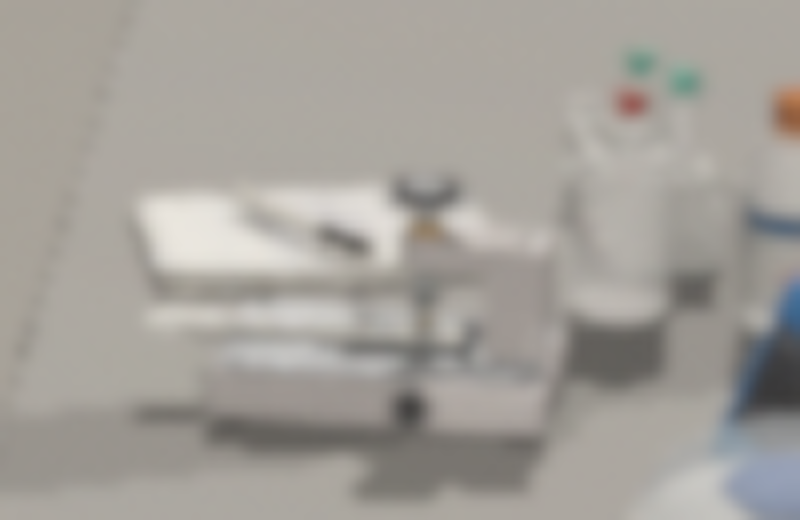

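The foot, at px (258,180), now stands on the bar. The bar lies flat and home (ends at px 223 and 262), and the beaker, board and hand are clear. Handing in.

```bash
python3 -c "
from cell import arm
print(arm.sign_off())"
```

```text
the job is handed in; nothing more can be done
None
```

I handed the job in at about 31 s of robot time; no verdict came back. The bar is in the guide against the back stop, the foot presses it with an estimated 17–20 N (from the knob torque), and the hand is clear of the knob.

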